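# Roll-check wheel axles on the flat plate

### The job

Take the sanding block by its grip and, using its flat sole as a palm, roll each of the three wheel axles one full turn along the flat plate under it, pressing lightly and steadily, and feel for any that lifts or wobbles. Leave the axles that roll true lying on the plate, set the block back down on the bench on its sole, and lay what is bent in the metal tray. Do not press hard, do not drop an axle, and leave the other things on the bench alone.

Things in the scene. Friction and masses are not known exactly. Their poses are not given: they have to be found in the camera images.
- plate: fixed cast-iron surface plate, 240 (its x) x 360 (its y) mm, flat top 50 mm above its origin, which is the centre of its underside on the bench. The axles lie on it along its x, side by side about 77 mm apart, the row beginning near its -y edge; the plate is free on the +y side, so there is room to roll them towards +y, foremost first
- axle_1: one of three loose wheel axles, hard to tell apart by eye: steel bar 15 mm in diameter, 206 mm long with its slimmer threaded ends, 0.27 kg. Origin midway between its ends, 7.5 mm above what it lies on; x along the bar, y and z turn as it rolls. True, or bent (bow about 3 mm): all rest level, but while rolled a bent one lifts the block 1 to 2 mm once or twice a turn; a true one keeps it level
- axle_2: one of three loose wheel axles, hard to tell apart by eye: steel bar 15 mm in diameter, 206 mm long with its slimmer threaded ends, 0.27 kg. Origin midway between its ends, 7.5 mm above what it lies on; x along the bar, y and z turn as it rolls. True, or bent (bow about 3 mm): all rest level, but while rolled a bent one lifts the block 1 to 2 mm once or twice a turn; a true one keeps it level
- axle_3: one of three loose wheel axles, hard to tell apart by eye: steel bar 15 mm in diameter, 206 mm long with its slimmer threaded ends, 0.27 kg. Origin midway between its ends, 7.5 mm above what it lies on; x along the bar, y and z turn as it rolls. True, or bent (bow about 3 mm): all rest level, but while rolled a bent one lifts the block 1 to 2 mm once or twice a turn; a true one keeps it level
- axle_1_a (a point): centre of an end face of axle_1, at its -x end; true: 206.0 mm from the other end's, bent: 0.1 mm nearer, too little to measure
- axle_1_b (a point): centre of an end face of axle_1, at its +x end; true: 206.0 mm from the other end's, bent: 0.1 mm nearer, too little to measure
- axle_2_a (a point): centre of an end face of axle_2, at its -x end; true: 206.0 mm from the other end's, bent: 0.1 mm nearer, too little to measure
- axle_2_b (a point): centre of an end face of axle_2, at its +x end; true: 206.0 mm from the other end's, bent: 0.1 mm nearer, too little to measure
- axle_3_a (a point): centre of an end face of axle_3, at its -x end; true: 206.0 mm from the other end's, bent: 0.1 mm nearer, too little to measure
- axle_3_b (a point): centre of an end face of axle_3, at its +x end; true: 206.0 mm from the other end's, bent: 0.1 mm nearer, too little to measure
- block: hand sanding block, 0.23 kg: springy flat sole 125 (its x) x 70 (its y) mm, block 20 mm thick with it; upright grip 95 mm long (x), 26 mm wide (y), top 54 mm above the sole. Origin at the sole's centre, z up. Past 3 N the sole gives 1 mm per 8 N, 4 mm at most. Rolling an axle, the block travels twice as far as it (full turn: axle 47 mm, block 94 mm). Over 15 N on an axle is too hard, 4 to 9 N right
- tray: fixed open sheet-metal tray for bent parts, outside 260 (its x) x 140 (its y) x 45 mm high, walls and floor 4 mm thick; origin at the centre of its underside on the bench
- bearing: wheel bearing, 42 mm in diameter, 12 mm high, origin at the centre of its underside; a bystander, not to be shifted
- spool: wire spool lying flat, 90 mm in diameter, 45 mm high, origin at the centre of its underside; a bystander, not to be shifted
- cup: small mixing cup, 72 mm wide, 75 mm high, origin at the centre of its underside; a bystander, not to be shifted
- tumbler: closed drinking tumbler, 72 mm wide, 170 mm high, origin at the centre of its underside; a bystander, not to be shifted
Things that resemble listed ones, but are neither listed nor needed, are in the scene too. Leave any green, purple or yellow look-alike of the block alone.

How it is judged:
On the way, in this order (a step that is already met when the one before it is completed fails the run):
1. a first axle has been rolled about a full turn (at least 35 mm) along the plate under the pressed block (((distance of axle_1 from where it was at the start of the episode above 0.035 m and contact force between block and axle_1 above 0.8 N and z of axle_1 in the frame of plate between 0.052 and 0.065 m) or (distance of axle_2 from where it was at the start of the episode above 0.035 m and contact force between block and axle_2 above 0.8 N and z of axle_2 in the frame of plate between 0.052 and 0.065 m) or (distance of axle_3 from where it was at the start of the episode above 0.035 m and contact force between block and axle_3 above 0.8 N and z of axle_3 in the frame of plate between 0.052 and 0.065 m))), for 0.1 s.
2. a second axle has been rolled likewise ((((distance of axle_1 from where it was at the start of the episode above 0.035 m and contact force between block and axle_1 above 0.8 N and z of axle_1 in the frame of plate between 0.052 and 0.065 m) and distance of axle_2 from where it was at the start of the episode above 0.02 m) or ((distance of axle_1 from where it was at the start of the episode above 0.035 m and contact force between block and axle_1 above 0.8 N and z of axle_1 in the frame of plate between 0.052 and 0.065 m) and distance of axle_3 from where it was at the start of the episode above 0.02 m) or ((distance of axle_2 from where it was at the start of the episode above 0.035 m and contact force between block and axle_2 above 0.8 N and z of axle_2 in the frame of plate between 0.052 and 0.065 m) and distance of axle_1 from where it was at the start of the episode above 0.02 m) or ((distance of axle_2 from where it was at the start of the episode above 0.035 m and contact force between block and axle_2 above 0.8 N and z of axle_2 in the frame of plate between 0.052 and 0.065 m) and distance of axle_3 from where it was at the start of the episode above 0.02 m) or ((distance of axle_3 from where it was at the start of the episode above 0.035 m and contact force between block and axle_3 above 0.8 N and z of axle_3 in the frame of plate between 0.052 and 0.065 m) and distance of axle_1 from where it was at the start of the episode above 0.02 m) or ((distance of axle_3 from where it was at the start of the episode above 0.035 m and contact force between block and axle_3 above 0.8 N and z of axle_3 in the frame of plate between 0.052 and 0.065 m) and distance of axle_2 from where it was at the start of the episode above 0.02 m))), for 0.1 s.
3. the third axle has been rolled likewise ((((distance of axle_1 from where it was at the start of the episode above 0.035 m and contact force between block and axle_1 above 0.8 N and z of axle_1 in the frame of plate between 0.052 and 0.065 m) and distance of each of axle_2, axle_3 from where it was at the start of the episode above 0.02 m) or ((distance of axle_2 from where it was at the start of the episode above 0.035 m and contact force between block and axle_2 above 0.8 N and z of axle_2 in the frame of plate between 0.052 and 0.065 m) and distance of each of axle_1, axle_3 from where it was at the start of the episode above 0.02 m) or ((distance of axle_3 from where it was at the start of the episode above 0.035 m and contact force between block and axle_3 above 0.8 N and z of axle_3 in the frame of plate between 0.052 and 0.065 m) and distance of each of axle_1, axle_2 from where it was at the start of the episode above 0.02 m))), for 0.1 s.
At the end, for the whole second after the job is handed in: Each axle has been rolled at least 35 mm along the plate under the pressing block; the true axles lie at rest on the plate (within 80 mm of mid-width), the bent one (ends under 205.95 mm apart) at rest inside the tray, the block stands on its sole on the bench, and all is let go (((distance between axle_1_a and axle_1_b above 0.20595 m and z of axle_1 in the frame of plate between 0.052 and 0.065 m and y of axle_1 in the frame of plate between -0.18 and 0.18 m and x of axle_1 in the frame of plate between -0.08 and 0.08 m) or (distance between axle_1_a and axle_1_b below 0.20595 m and z of axle_1 in the frame of tray between 0.005 and 0.03 m and x of axle_1 in the frame of tray between -0.1 and 0.1 m and y of axle_1 in the frame of tray between -0.066 and 0.066 m)) and linear speed of each of axle_1, axle_2, axle_3, block below 0.02 m/s and ((distance between axle_2_a and axle_2_b above 0.20595 m and z of axle_2 in the frame of plate between 0.052 and 0.065 m and y of axle_2 in the frame of plate between -0.18 and 0.18 m and x of axle_2 in the frame of plate between -0.08 and 0.08 m) or (distance between axle_2_a and axle_2_b below 0.20595 m and z of axle_2 in the frame of tray between 0.005 and 0.03 m and x of axle_2 in the frame of tray between -0.1 and 0.1 m and y of axle_2 in the frame of tray between -0.066 and 0.066 m)) and ((distance between axle_3_a and axle_3_b above 0.20595 m and z of axle_3 in the frame of plate between 0.052 and 0.065 m and y of axle_3 in the frame of plate between -0.18 and 0.18 m and x of axle_3 in the frame of plate between -0.08 and 0.08 m) or (distance between axle_3_a and axle_3_b below 0.20595 m and z of axle_3 in the frame of tray between 0.005 and 0.03 m and x of axle_3 in the frame of tray between -0.1 and 0.1 m and y of axle_3 in the frame of tray between -0.066 and 0.066 m)) and height (world z) of block between -0.008 and 0.008 m and angle between block's own z axis and vertical below 0.1 rad); the robot touches nothing.
It fails at once if the block presses an axle with more than 15 N (contact force between block and axle_1 above 15 N or contact force between block and axle_2 above 15 N or contact force between block and axle_3 above 15 N).
It fails at once if an axle is dropped or thrown (over 0.7 m/s while out of the fingers) ((linear speed of axle_1 above 0.7 m/s and contact force between the fingers and axle_1 below 0.1 N) or (linear speed of axle_2 above 0.7 m/s and contact force between the fingers and axle_2 below 0.1 N) or (linear speed of axle_3 above 0.7 m/s and contact force between the fingers and axle_3 below 0.1 N)).
It fails at once if a bystander is shifted by more than 30 mm (distance of any of bearing, spool, cup, tumbler from where it was at the start of the episode above 0.03 m).
It also fails if it takes over 72 s, if anything falls off the work surface, if the arm or the gripper's body presses on something with over 40 N, if the wrist force passes 120 N, or if a joint passes its speed limit or range.

### The arm

A 6-joint arm with a two-finger parallel gripper is mounted at the origin on the work surface. World frame = base frame: x ahead of the robot, y to its left, z up, the work surface at z = 0. Lengths are in m, angles in rad, forces in N, time in s.
With the tool pointing down it reaches from about 0.35 to 0.85 m from the base axis. Payload 8.1 kg.
Tool frame: the origin (TCP) lies at the very end of the fingers, on their centre line; the grasp point (between the pads) lies 19 mm behind it; x points along the fingers, y is the direction in which the jaws open and shut, and the axes are right-handed (so a half turn about x gives the same grasp; the last joint's range is limited). The gripper opens to 93 mm and grips with 3 to 60 N. Pads are 15 mm wide; open, the fingers measure 128 mm over their backs; the gripper's body (75 mm by 188 mm) begins 65 mm behind the grasp point.
Start: joints at [-1.286, 0.13, 1.488, -0, 1.523, -0.085], TCP at [0.217, -0.559, 0.219] pointing down, gripper open.
Joint ranges: [-2.96, 2.96], [-0.89, 2.26], [0.02, 2.5], [-1.34, 4.48], [0, 2.73], [-2.66, 2.66]. Speed limits (rad/s): [2.39, 2.39, 2.79, 3.14, 3.14, 3.14].

### API

Orientations are given as a rotation vector (axis times angle).
In Python, from plant import * gives the robot as it stands. The module is installed in compiled form; this text tells all that it offers.
- The arm moves only by the tool apply_moves, never from a script. Its argument "series" is a list of rows, each an object with "jaw": the gripper's target within -1 to 1 (shut at 1, half-way at 0, fully open at -1); "linear": the shift along the tool's x, y, z normalised to -1 to 1, where 1 is 0.6 m, a list of three; "roll": the turn about the tool's x normalised to -1 to 1, where 1 is 30 degrees. A call has 1 to 20 rows; each row is the pose to reach, as a shift and turn from the pose measured when the call began, along the tool's axes at that moment; what a row does not reach only later rows make up. A row lasts 1/8 s, in which the tool goes at most 62.5 mm and 10.7 degrees, less where a joint would pass 70% of its speed; a pose out of reach is approached as far as the arm can. A call with a number of a shift or a turn outside -1 to 1 is refused whole. A call with a gripper value outside its range is refused whole. The fingers move at their own pace and stop on an object; "force" is the grip in N (left out, the last holds). Time passes only in rows, so rows that repeat a pose let the fingers close. It gives the time, the measured TCP pose, the force and the opening at its end, in the units of the state.
- read_state(): the state, without advancing time (a new reading comes with each control period).
- read_camera(name): name is "side" or "top" or "wrist"; returns a dict with "pixels" (400x640x3 uint8, blue, green, red), "intrinsics" (3x3 intrinsics, pixels), "rvec" (rotation vector, rad) and "tvec" (3), from world to camera coordinates, as OpenCV has them; the wrist camera has in their place "tool_from_camera" (4x4, takes a point from camera to tool coordinates, whose origin is the TCP and whose axes are the tool frame's). Camera axes: x right, y down, z forward; pixel columns grow to the right and rows downward; lengths in m; the calibration is good to about 2 mm. A picture is of the moment at which its call begins: read the wrist's pose just before it. There is no depth.
- close_job(): hands the job in, once; it reports no verdict.
The state is a dict: "t": time; "q": joint angles; "dq": joint speeds; "joint_torque": joint torques, N m; "tool_pos": TCP position; "orientation": TCP orientation; "force": force on the tool from outside, world axes, zero at the start; "wrist_torque": the same for the moment, N m; "opening": finger opening in m.
Only numpy, scipy, OpenCV 4.12 (cv2) and the standard library are available. Lean on these libraries where they do the work, as an engineer would, in place of code of your own. Each camera call takes 0.05 s, during which the arm holds its last target. There are 200 camera calls.

## Working session

There is one attempt and no reset: what is moved stays moved. The work goes in short steps, Python scripts to look and compute and a tool call to move; the robot and the scene stay as the last step left them, time stands still between calls to the robot, and variables do not carry over. Pictures are saved under pics/ and viewed, about 8 in all and at most 12, crops included, and the job is handed in when it is done.

Besides the shell and the picture viewer there is one more tool, called after ">>>" by a JSON object that holds its "op" and its "data". apply_moves: Moves the arm, as the interface text tells. Its arguments: {"type":"object","properties":{"series":{"type":"array"},"force":{"type":"number"}},"required":["series"]}

```bash
mkdir -p pics
cat > h.py <<'E'
from plant import *
import numpy as np, cv2
from scipy.spatial.transform import Rotation as R
def cam(n,save=None):
    s=read_state(); c=read_camera(n)
    if save: cv2.imwrite('pics/'+save,c['pixels'])
    K=np.array(c['intrinsics'],float)
    if n=='wrist':
        T=np.array(c['tool_from_camera']); Rt=R.from_rotvec(s['orientation']).as_matrix()
        Rw=Rt@T[:3,:3]; o=np.array(s['tool_pos'])+Rt@T[:3,3]
    else:
        Rc=R.from_rotvec(np.ravel(c['rvec'])).as_matrix(); Rw=Rc.T; o=-Rc.T@np.ravel(c['tvec'])
    return c['pixels'],K,Rw,o
def px(C,u,v,z):
    _,K,Rw,o=C; d=Rw@np.linalg.inv(K)@[u,v,1]; return (o+d*(z-o[2])/d[2]).round(4)
def st():
    s=read_state(); print({k:np.round(s[k],4).tolist() for k in ('t','q','tool_pos','orientation','force','opening')})
    print(R.from_rotvec(s['orientation']).as_matrix().round(3).tolist())
E
python3 - <<'E'
from h import *
import pickle
st()
C={n:cam(n,n+'0.png') for n in('top','side')}
pickle.dump(C,open('c0.pkl','wb'))
for n in C: print(n,C[n][1].tolist(),C[n][3])
E
```

```text
{'t': 0.0, 'q': [-1.2864, 0.1311, 1.4893, -0.0, 1.523, -0.0854], 'tool_pos': [0.2167, -0.5589, 0.2176], 'orientation': [2.02, 0.3797, -2.0204], 'force': [-0.581, -0.264, 0.4223], 'opening': 0.0927}
[[-0.001, 0.361, -0.932], [0.002, -0.932, -0.361], [-1.0, -0.002, -0.0]]
top [[492.97104324135375, 0.0, 315.20531292568376], [0.0, 492.97104324135375, 204.62407838461556], [0.0, 0.0, 1.0]] [ 0.17660776 -0.06097814  1.57547555]
side [[455.84495343183175, 0.0, 321.0535193777491], [0.0, 455.84495343183175, 205.12005450792438], [0.0, 0.0, 1.0]] [-0.19444816  0.64338474  1.11544759]
```

View pics/top0.png

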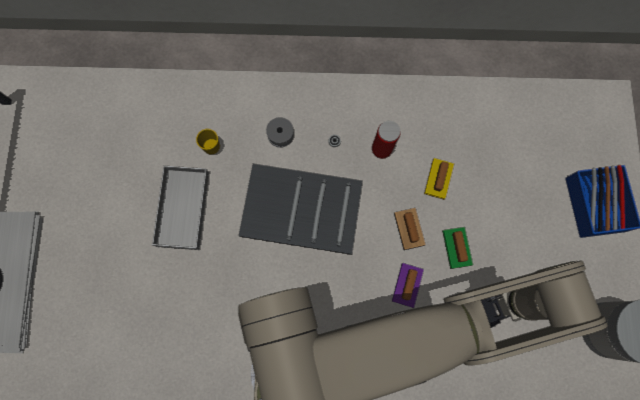

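View pics/side0.png

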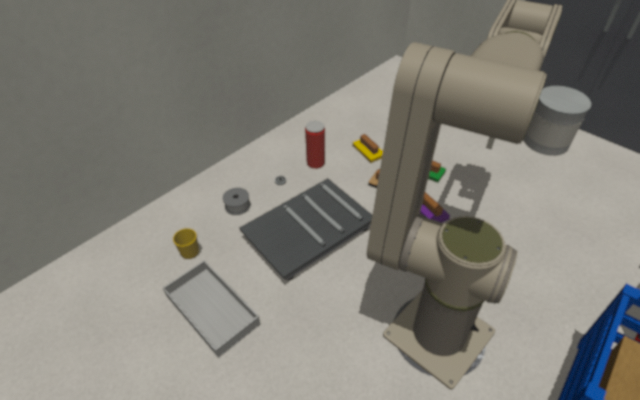

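The top view shows the plate at about (302,208), with axles at about (294,208), (319,211) and (343,214), and the tray at (182,208). There are four block-like things: yellow (440,178), green (458,247), purple (408,285) and tan (410,229). The tan one fits because the other three are the named look-alikes. I'll confirm it in an enlarged crop.

Run:
```python
import cv2
p=cv2.imread('pics/top0.png')
c=p[155:265,230:430]
cv2.imwrite('pics/crop0.png',cv2.resize(c,None,fx=4,fy=4,interpolation=cv2.INTER_CUBIC))
```

```text
(no output)
```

View pics/crop0.png

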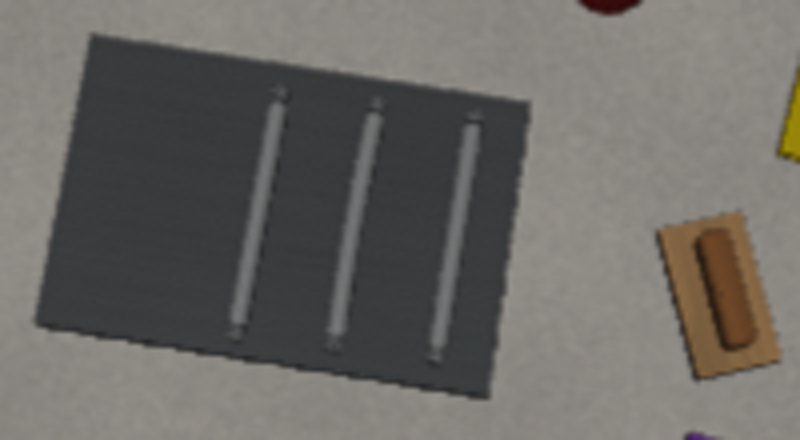

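The crop confirms the block with the tan base and brown grip, with corners at crop (657,230), (743,211), (780,360) and (697,380). The three axles have ends at about (281,90)-(236,333), (376,103)-(334,344) and (475,116)-(434,358).

Run:
```python
from h import *
import pickle
C=pickle.load(open('c0.pkl','rb'))['top']
f=lambda a,z:np.array([px(C,(u+.5)/4-.5+230,(v+.5)/4-.5+155,z) for u,v in a])
b=f([(657,230),(743,211),(780,360),(697,380)],.018)
g=f([(713,229),(739,348)],.052)
print('block',b.mean(0),np.diff(b,axis=0)); print('grip',g.mean(0),g)
for n in ((0,3),(1,2)):
    d=b[n[0]]-b[n[1]]; print('ang',np.arctan2(d[1],d[0]))
p=f([(91,34),(530,101),(489,398),(37,326)],.05); print('plate',p,p.mean(0)); 
d=p[0]-p[3];e=p[1]-p[2];h=p[0]-p[1]; print(np.arctan2(d[1],d[0]),np.arctan2(e[1],e[0]),np.arctan2(-h[0],h[1]))
for a in [((281,90),(236,333)),((376,103),(334,344)),((475,116),(434,358))]:
    q=f(a,.0575); d=q[0]-q[1]; print('axle',q.mean(0),np.linalg.norm(d),np.arctan2(d[1],d[0]))
g=lambda u,v,z:px(C,u,v,z)
t=np.array([g(*x,.045) for x in [(163,167),(209,169),(199,249),(154,247)]]);print('tray',t,t.mean(0))
for n,u,v,z in [('purple',408,285,.02),('green',458,247,.02),('yellow',440,178,.02),('tumbler',389,130,.17),('bearing',334,141,.01),('spool',280,132,.045)]: print(n,g(u,v,z))
```

```text
block [ 0.45215  -0.364275  0.018   ] [[ 0.0173 -0.0698  0.    ]
 [-0.1207 -0.0268  0.    ]
 [-0.0175  0.0663  0.    ]]
grip [ 0.45145 -0.36305  0.052  ] [[ 0.4986 -0.3538  0.052 ]
 [ 0.4043 -0.3723  0.052 ]]
ang 0.2455624342222545
ang 0.21849349188855047
plate [[ 0.6478  0.1453  0.05  ]
 [ 0.6004 -0.2092  0.05  ]
 [ 0.361  -0.1779  0.05  ]
 [ 0.409   0.1754  0.05  ]] [ 0.50455 -0.0166   0.05   ]
-0.12538565638228005 -0.13000610315433714 -0.1329210609460404
axle [0.50435 0.00495 0.0575 ] 0.19864304669431548 -0.14702302423148447
axle [ 0.49645 -0.07125  0.0575 ] 0.19663534778874323 -0.14750689218838875
axle [ 0.4875 -0.1496  0.0575] 0.19712706562012228 -0.1538063781720454
tray [[0.6293 0.4337 0.045 ]
 [0.6262 0.2849 0.045 ]
 [0.3664 0.298  0.045 ]
 [0.3694 0.4384 0.045 ]] [0.497825 0.36375  0.045   ]
purple [ 0.2721 -0.3561  0.02  ]
green [ 0.3951 -0.5172  0.02  ]
yellow [ 0.6212 -0.4673  0.02  ]
tumbler [ 0.7253 -0.2785  0.17  ]
bearing [ 0.7441 -0.1186  0.01  ]
spool [0.7583 0.0606 0.045 ]
```

```bash
cat >> h.py <<'E'
def plan(*T):
    """targets (x,y,z,yaw of block x) -> linear / roll values"""
    s=read_state(); M=R.from_rotvec(s['orientation']).as_matrix(); y0=np.arctan2(M[0,1],-M[1,1])
    print('t',round(s['t'],2),'tcp',np.round(s['tool_pos'],4),'yaw',round(y0,4),'F',np.round(s['force'],2),'op',round(s['opening'],4))
    for x,y,z,w in T:
        l=M.T@(np.array([x,y,z])-s['tool_pos'])/.6
        print((x,y,z,w),'lin',l.round(4).tolist(),'roll',round(-np.degrees(w-y0)/30,3),'mm',(l*600).round(1).tolist())
E
python3 - <<'E'
from h import *
plan((.452,-.3637,.12,.23),(.452,-.3637,.0275,.23))
E
```

```text
t 0.1 tcp [ 0.2167 -0.559   0.2177] yaw 0.3698 F [-0.61  0.58 -0.32] op 0.0926
(0.452, -0.3637, 0.12, 0.23) lin [0.1632, -0.1615, -0.4832] roll 0.267 mm [97.9, -96.9, -289.9]
(0.452, -0.3637, 0.0275, 0.23) lin [0.3173, -0.1612, -0.4832] roll 0.267 mm [190.4, -96.7, -289.9]
```

>>> {"op": "apply_moves", "data": {"series": [{"jaw":-1,"linear":[0.1,-0.08,-0.24],"roll":0.267},{"jaw":-1,"linear":[0.16,-0.161,-0.483],"roll":0.267},{"jaw":-1,"linear":[0.16,-0.161,-0.483],"roll":0.267},{"jaw":-1,"linear":[0.16,-0.161,-0.483],"roll":0.267},{"jaw":-1,"linear":[0.16,-0.161,-0.483],"roll":0.267},{"jaw":-1,"linear":[0.16,-0.161,-0.483],"roll":0.267},{"jaw":-1,"linear":[0.16,-0.161,-0.483],"roll":0.267},{"jaw":-1,"linear":[0.16,-0.161,-0.483],"roll":0.267}], "force": 30}}

```text
t: 1.1
tool_pos: [0.4512, -0.3653, 0.1224]
orientation: [2.101, 0.242, -2.101]
force: [0.1, -0.6, 0.3]
opening: 0.0928
```

Run:
```python
from h import *
import pickle
C=cam('wrist','w1.png'); pickle.dump(C,open('w1.pkl','wb'))
plan((.452,-.3637,.0275,.23))
```

```text
t 1.15 tcp [ 0.4512 -0.3654  0.1225] yaw 0.2282 F [-0.2  -0.07  0.04] op 0.0928
(0.452, -0.3637, 0.0275, 0.23) lin [0.1584, -0.0024, -0.0019] roll -0.003 mm [95.0, -1.4, -1.2]
```

View pics/w1.png

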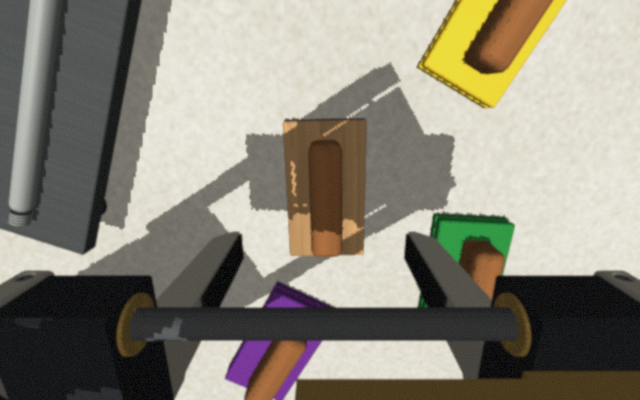

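The wrist view shows the tan block nearly aligned, with its grip from (325,140) to (326,256). Purple, green and yellow are clear of the fingers.

Run:
```python
from h import *
import pickle
C=pickle.load(open('w1.pkl','rb'))
b=np.array([px(C,*p,.02) for p in [(284,120),(366,119),(364,255),(290,255)]]);print(b,b.mean(0))
for i,j in((0,3),(1,2)):
    d=b[i]-b[j];print(np.arctan2(d[1],d[0]),np.linalg.norm(d))
print(px(C,325,142,.05),px(C,326,250,.05))
```

```text
[[ 0.5059 -0.3181  0.02  ]
 [ 0.522  -0.3836  0.02  ]
 [ 0.4014 -0.4148  0.02  ]
 [ 0.3856 -0.3472  0.02  ]] [ 0.453725 -0.365925  0.02    ]
0.23733624872110876 0.1237695439112547
0.2531560509423676 0.12457046198838635
[ 0.5   -0.354  0.05 ] [ 0.4133 -0.3752  0.05  ]
```

>>> {"op": "apply_moves", "data": {"series": [{"jaw":-1,"linear":[0.08,0.0,-0.0035],"roll":-0.03},{"jaw":-1,"linear":[0.13,0.0,-0.0035],"roll":-0.03},{"jaw":-1,"linear":[0.157,0.0,-0.0035],"roll":-0.03},{"jaw":-1,"linear":[0.157,0.0,-0.0035],"roll":-0.03},{"jaw":-1,"linear":[0.157,0.0,-0.0035],"roll":-0.03},{"jaw":1,"linear":[0.157,0.0,-0.0035],"roll":-0.03},{"jaw":1,"linear":[0.157,0.0,-0.0035],"roll":-0.03},{"jaw":1,"linear":[0.157,0.0,-0.0035],"roll":-0.03},{"jaw":1,"linear":[0.157,0.0,-0.0035],"roll":-0.03},{"jaw":1,"linear":[0.157,0.0,-0.0035],"roll":-0.03},{"jaw":1,"linear":[0.157,0.0,-0.0035],"roll":-0.03}], "force": 30}}

```text
t: 2.52
tool_pos: [0.4532, -0.3648, 0.0283]
orientation: [2.092, 0.257, -2.092]
force: [0.2, -1.3, 0.0]
opening: 0.0379
```

Run:
```python
from h import *
plan((.453,-.365,.18,.24))
```

```text
t 2.52 tcp [ 0.4532 -0.3648  0.0283] yaw 0.2439 F [ 0.21 -1.3   0.01] op 0.0379
(0.453, -0.365, 0.18, 0.24) lin [-0.2529, -0.0, 0.0003] roll 0.007 mm [-151.7, -0.0, 0.2]
```

>>> {"op": "apply_moves", "data": {"series": [{"jaw":1,"linear":[0,0,0],"roll":0},{"jaw":1,"linear":[0,0,0],"roll":0},{"jaw":1,"linear":[0,0,0],"roll":0},{"jaw":1,"linear":[0,0,0],"roll":0},{"jaw":1,"linear":[0,0,0],"roll":0}]}}

```text
t: 3.15
tool_pos: [0.4532, -0.3648, 0.0282]
orientation: [2.092, 0.257, -2.092]
force: [0.2, -0.8, -1.1]
opening: 0.0258
```

Run:
```python
from h import *
plan((.453,-.365,.18,.24))
```

```text
t 3.15 tcp [ 0.4532 -0.3648  0.0282] yaw 0.2439 F [ 0.16 -0.8  -1.14] op 0.0258
(0.453, -0.365, 0.18, 0.24) lin [-0.2529, -0.0, 0.0004] roll 0.007 mm [-151.8, -0.0, 0.2]
```

Run:
```python
from h import *
plan((.501,-.0188,.13,-.14),(.501,-.0188,.107,-.14))
```

```text
t 3.15 tcp [ 0.4532 -0.3648  0.0282] yaw 0.2439 F [ 0.16 -0.8  -1.14] op 0.0258
(0.501, -0.0188, 0.13, -0.14) lin [-0.1692, -0.5406, -0.2166] roll 0.733 mm [-101.5, -324.3, -129.9]
(0.501, -0.0188, 0.107, -0.14) lin [-0.1308, -0.5405, -0.2166] roll 0.733 mm [-78.5, -324.3, -129.9]
```

>>> {"op": "apply_moves", "data": {"series": [{"jaw":1,"linear":[-0.09,0,0],"roll":0},{"jaw":1,"linear":[-0.169,0,0],"roll":0},{"jaw":1,"linear":[-0.169,-0.08,-0.03],"roll":0.2},{"jaw":1,"linear":[-0.169,-0.16,-0.065],"roll":0.4},{"jaw":1,"linear":[-0.169,-0.24,-0.1],"roll":0.6},{"jaw":1,"linear":[-0.169,-0.32,-0.13],"roll":0.733},{"jaw":1,"linear":[-0.169,-0.4,-0.16],"roll":0.733},{"jaw":1,"linear":[-0.169,-0.48,-0.19],"roll":0.733},{"jaw":1,"linear":[-0.169,-0.5405,-0.2166],"roll":0.733},{"jaw":1,"linear":[-0.169,-0.5405,-0.2166],"roll":0.733},{"jaw":1,"linear":[-0.169,-0.5405,-0.2166],"roll":0.733},{"jaw":1,"linear":[-0.131,-0.5405,-0.2166],"roll":0.733},{"jaw":1,"linear":[-0.131,-0.5405,-0.2166],"roll":0.733},{"jaw":1,"linear":[-0.131,-0.5405,-0.2166],"roll":0.733}]}}

```text
t: 4.9
tool_pos: [0.501, -0.0197, 0.1075]
orientation: [-2.148, 0.151, 2.148]
force: [-0.3, -0.2, -0.7]
opening: 0.0257
```

Run:
```python
from h import *
import pickle
plan((.501,-.0188,.094,-.14))
for i in range(3): print(np.round(read_state()['force'],2))
C=cam('wrist','w2.png'); pickle.dump(C,open('w2.pkl','wb'))
```

```text
t 4.9 tcp [ 0.501  -0.0197  0.1075] yaw -0.1412 F [-0.32 -0.18 -0.68] op 0.0257
(0.501, -0.0188, 0.094, -0.14) lin [0.0225, -0.0015, 0.0002] roll -0.002 mm [13.5, -0.9, 0.1]
[-0.32 -0.18 -0.68]
[-0.32 -0.18 -0.68]
[-0.32 -0.18 -0.68]
```

View pics/w2.png

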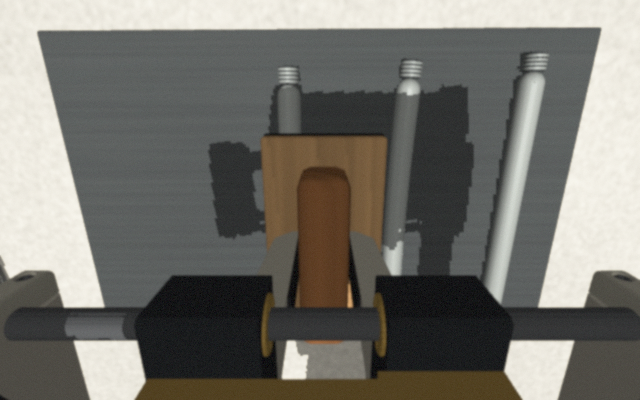

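The wrist view shows the block gripped and level over the foremost axle. The axle's end is at (289,75), under the block's +y half, and the other axles' ends are at (411,65) and (536,58).

Run:
```python
from h import *
import pickle
C=pickle.load(open('w2.pkl','rb'))
e=[px(C,*p,.0575) for p in [(289,67),(411,60),(537,53)]];print(e)
print(px(C,289,125,.06), px(C,408,90,.06),px(C,392,270,.06))
print(px(C,39,31,.05),px(C,600,28,.05))
for i in range(4): read_camera('wrist'); print(np.round(read_state()['force'],2))
```

```text
[array([ 0.6033, -0.011 ,  0.0575]), array([ 0.5966, -0.0876,  0.0575]), array([ 0.5896, -0.1657,  0.0575])]
[ 0.568  -0.0051  0.06  ] [ 0.5789 -0.084   0.06  ] [ 0.4507 -0.0638  0.06  ]
[0.6474 0.1432 0.05  ] [ 0.599 -0.209  0.05 ]
[ 0.37 -0.45 -2.22]
[ 0.31 -0.14 -2.68]
[ 0.16  0.21 -2.59]
[-0.48 -0.49 -2.31]
```

>>> {"op": "apply_moves", "data": {"series": [{"jaw":1,"linear":[0.01,0,0],"roll":0},{"jaw":1,"linear":[0.018,0,0],"roll":0},{"jaw":1,"linear":[0.018,0,0],"roll":0},{"jaw":1,"linear":[0.018,0,0],"roll":0},{"jaw":1,"linear":[0.018,0,0],"roll":0}]}}

```text
t: 5.78
tool_pos: [0.5016, -0.0191, 0.0972]
orientation: [-2.15, 0.15, 2.147]
force: [0.3, -0.4, -3.4]
opening: 0.0259
```

```bash
cat >> h.py <<'E'
def F(n=3):
    a=[]
    for i in range(n): 
        read_camera('side'); s=read_state(); a.append(s['force'])
    print('t',round(s['t'],2),'tcp',np.round(np.array(s['tool_pos'])*1000,2),'F',np.mean(a,0).round(2),np.std(a,0).round(2)[2])
E
python3 -c "
from h import *
F()"
```

```text
t 5.92 tcp [501.6  -19.07  97.16] F [-0.38 -0.01 -2.26] 0.27
```

>>> {"op": "apply_moves", "data": {"series": [{"jaw":1,"linear":[0.003,0,0],"roll":0},{"jaw":1,"linear":[0.003,0,0],"roll":0},{"jaw":1,"linear":[0.003,0,0],"roll":0}]}}

```text
t: 6.3
tool_pos: [0.5016, -0.0191, 0.0953]
orientation: [-2.15, 0.15, 2.147]
force: [0.5, -0.9, -1.5]
opening: 0.0258
```

>>> {"op": "apply_moves", "data": {"series": [{"jaw":1,"linear":[0.002,0,0],"roll":0},{"jaw":1,"linear":[0.002,0,0],"roll":0}]}}

```text
t: 6.55
tool_pos: [0.5015, -0.0191, 0.094]
orientation: [-2.149, 0.15, 2.148]
force: [1.0, 0.5, -2.3]
opening: 0.0257
```

```bash
python3 -c "
from h import *
F()"
```

```text
t 6.7 tcp [501.55 -19.07  94.11] F [ 0.03  0.16 -2.14] 0.04
```

>>> {"op": "apply_moves", "data": {"series": [{"jaw":1,"linear":[0.001,0,0],"roll":0},{"jaw":1,"linear":[0.001,0,0],"roll":0}]}}

```text
t: 6.95
tool_pos: [0.5015, -0.019, 0.0935]
orientation: [-2.15, 0.15, 2.147]
force: [-0.7, -0.5, -1.7]
opening: 0.0259
```

>>> {"op": "apply_moves", "data": {"series": [{"jaw":1,"linear":[0.0008,0,0],"roll":0},{"jaw":1,"linear":[0.0008,0,0],"roll":0}]}}

```text
t: 7.2
tool_pos: [0.5016, -0.019, 0.0932]
orientation: [-2.15, 0.15, 2.147]
force: [-0.8, -0.2, -0.5]
opening: 0.0256
```

```bash
python3 -c "
from h import *
F()"
```

```text
t 7.35 tcp [501.63 -19.06  93.16] F [-0.94 -0.08 -0.42] 0.45
```

>>> {"op": "apply_moves", "data": {"series": [{"jaw":1,"linear":[0.0008,0,0],"roll":0},{"jaw":1,"linear":[0.0008,0,0],"roll":0}]}}

```text
t: 7.6
tool_pos: [0.5017, -0.0191, 0.0929]
orientation: [-2.15, 0.15, 2.147]
force: [-2.0, 0.3, 2.3]
opening: 0.0261
```

```bash
python3 -c "
from h import *
F()"
```

```text
t 7.75 tcp [501.68 -19.09  92.87] F [-2.51 -0.35  3.49] 0.56
```

>>> {"op": "apply_moves", "data": {"series": [{"jaw":1,"linear":[0.0002,-0.006,0],"roll":0},{"jaw":1,"linear":[0.0002,-0.012,0],"roll":0},{"jaw":1,"linear":[0.0002,-0.018,0],"roll":0},{"jaw":1,"linear":[0.0002,-0.018,0],"roll":0}]}}

```text
t: 8.25
tool_pos: [0.5033, -0.0079, 0.0928]
orientation: [-2.15, 0.149, 2.147]
force: [-2.0, -0.1, 3.8]
opening: 0.026
```

```bash
python3 -c "
from h import *
F()"
```

```text
t 8.4 tcp [503.29  -8.26  92.83] F [-1.95  0.69  4.  ] 0.6
```

>>> {"op": "apply_moves", "data": {"series": [{"jaw":1,"linear":[0,-0.007,0],"roll":0},{"jaw":1,"linear":[0,-0.014,0],"roll":0},{"jaw":1,"linear":[0,-0.02,0],"roll":0},{"jaw":1,"linear":[0,-0.02,0],"roll":0}]}}

```text
t: 8.9
tool_pos: [0.5051, 0.004, 0.0928]
orientation: [-2.151, 0.149, 2.147]
force: [-1.7, -0.1, 3.3]
opening: 0.0257
```

>>> {"op": "apply_moves", "data": {"series": [{"jaw":1,"linear":[0,-0.007,0],"roll":0},{"jaw":1,"linear":[0,-0.014,0],"roll":0},{"jaw":1,"linear":[0,-0.02,0],"roll":0},{"jaw":1,"linear":[0,-0.02,0],"roll":0}]}}

```text
t: 9.4
tool_pos: [0.5069, 0.0163, 0.0929]
orientation: [-2.151, 0.148, 2.147]
force: [-0.7, 0.0, 3.2]
opening: 0.0259
```

```bash
python3 -c "
from h import *
F()"
```

```text
t 9.55 tcp [506.87  15.95  92.91] F [-0.65 -0.23  3.  ] 0.2
```

>>> {"op": "apply_moves", "data": {"series": [{"jaw":1,"linear":[0,-0.007,0],"roll":0},{"jaw":1,"linear":[0,-0.014,0],"roll":0},{"jaw":1,"linear":[0,-0.021,0],"roll":0},{"jaw":1,"linear":[0,-0.021,0],"roll":0}]}}

```text
t: 10.05
tool_pos: [0.5088, 0.0289, 0.093]
orientation: [-2.151, 0.148, 2.146]
force: [0.5, 0.7, 2.6]
opening: 0.0259
```

>>> {"op": "apply_moves", "data": {"series": [{"jaw":1,"linear":[0.0002,-0.007,0],"roll":0},{"jaw":1,"linear":[0.0002,-0.014,0],"roll":0},{"jaw":1,"linear":[0.0002,-0.021,0],"roll":0},{"jaw":1,"linear":[0.0002,-0.021,0],"roll":0}]}}

```text
t: 10.55
tool_pos: [0.5107, 0.0418, 0.093]
orientation: [-2.152, 0.147, 2.146]
force: [1.1, 0.6, 2.8]
opening: 0.0259
```

```bash
python3 -c "
from h import *
F()"
```

```text
t 10.7 tcp [510.66  41.42  92.96] F [0.35 0.39 3.21] 0.37
```

>>> {"op": "apply_moves", "data": {"series": [{"jaw":1,"linear":[0.0002,-0.007,0],"roll":0},{"jaw":1,"linear":[0.0002,-0.014,0],"roll":0},{"jaw":1,"linear":[0.0002,-0.021,0],"roll":0},{"jaw":1,"linear":[0.0002,-0.025,0],"roll":0},{"jaw":1,"linear":[0.0002,-0.025,0],"roll":0}]}}

```text
t: 11.32
tool_pos: [0.5129, 0.0566, 0.0929]
orientation: [-2.152, 0.147, 2.146]
force: [1.0, -0.1, 3.5]
opening: 0.0259
```

>>> {"op": "apply_moves", "data": {"series": [{"jaw":1,"linear":[0.0002,-0.007,0],"roll":0},{"jaw":1,"linear":[0.0002,-0.014,0],"roll":0},{"jaw":1,"linear":[0.0002,-0.021,0],"roll":0},{"jaw":1,"linear":[0.0002,-0.026,0],"roll":0},{"jaw":1,"linear":[0.0002,-0.026,0],"roll":0}]}}

```text
t: 11.95
tool_pos: [0.5152, 0.0724, 0.0929]
orientation: [-2.152, 0.147, 2.146]
force: [2.1, -0.4, 2.5]
opening: 0.0255
```

```bash
python3 -c "
from h import *
F()
cam('top','t3.png')"
```

```text
t 12.1 tcp [515.13  72.08  92.87] F [ 1.35 -0.17  4.12] 0.68
```

View pics/t3.png

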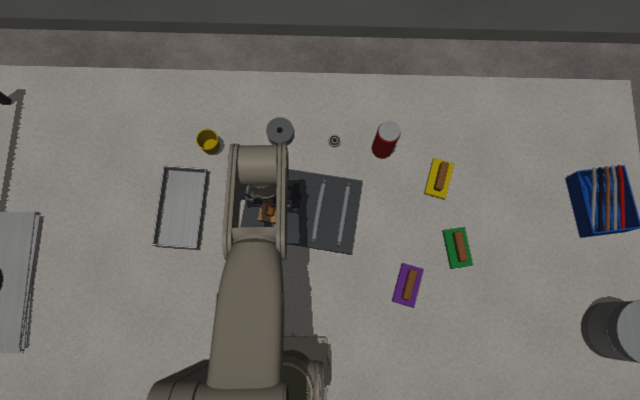

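```bash
python3 -c "
from h import *
plan((.515,.072,.118,-.14),(.4916,-.0966,.118,-.14),(.4916,-.0966,.0955,-.14))"
```

```text
t 12.15 tcp [0.5151 0.072  0.0929] yaw -0.1385 F [ 1.75 -0.64  3.77] op 0.0259
(0.515, 0.072, 0.118, -0.14) lin [-0.0419, -0.0, 0.0001] roll 0.003 mm [-25.1, -0.0, 0.0]
(0.4916, -0.0966, 0.118, -0.14) lin [-0.0424, 0.2837, -0.0001] roll 0.003 mm [-25.4, 170.2, -0.1]
(0.4916, -0.0966, 0.0955, -0.14) lin [-0.0049, 0.2837, -0.0] roll 0.003 mm [-2.9, 170.2, -0.0]
```

>>> {"op": "apply_moves", "data": {"series": [{"jaw":1,"linear":[-0.005,0,0],"roll":0},{"jaw":1,"linear":[-0.02,0,0],"roll":0},{"jaw":1,"linear":[-0.042,0,0],"roll":0},{"jaw":1,"linear":[-0.042,0.07,0],"roll":0},{"jaw":1,"linear":[-0.042,0.14,0],"roll":0},{"jaw":1,"linear":[-0.042,0.21,0],"roll":0},{"jaw":1,"linear":[-0.042,0.284,0],"roll":0.003},{"jaw":1,"linear":[-0.042,0.284,0],"roll":0.003},{"jaw":1,"linear":[-0.042,0.284,0],"roll":0.003},{"jaw":1,"linear":[-0.012,0.284,0],"roll":0.003},{"jaw":1,"linear":[-0.005,0.284,0],"roll":0.003},{"jaw":1,"linear":[-0.005,0.284,0],"roll":0.003}]}}

```text
t: 13.65
tool_pos: [0.4909, -0.0959, 0.0945]
orientation: [-2.149, 0.147, 2.147]
force: [-0.3, 0.4, -2.0]
opening: 0.0259
```

```bash
python3 -c "
from h import *
F()
cam('wrist','w4.png')
import pickle;pickle.dump(cam('wrist'),open('w4.pkl','wb'))"
```

```text
t 13.8 tcp [491.75 -96.56  95.74] F [-0.44  0.07 -2.34] 0.5
```

View pics/w4.png

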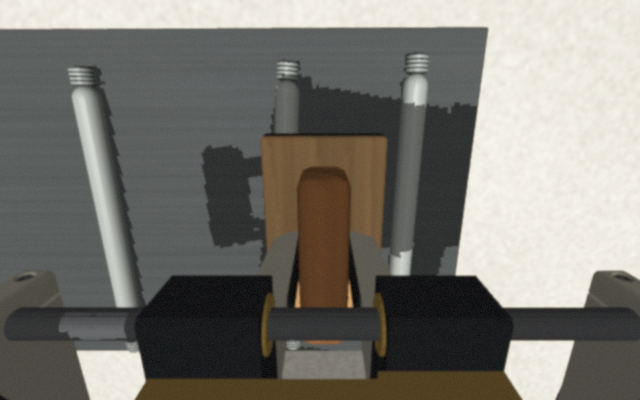

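The wrist view shows axle 1 now at (85,67), about 47 mm further on and lying on the plate. Axle 2 (289,62) sits under the block in the same relative place as the first one did.

>>> {"op": "apply_moves", "data": {"series": [{"jaw":1,"linear":[0.0015,0,0],"roll":0},{"jaw":1,"linear":[0.003,0,0],"roll":0},{"jaw":1,"linear":[0.0035,0,0],"roll":0},{"jaw":1,"linear":[0.0035,0,0],"roll":0},{"jaw":1,"linear":[0.0035,0,0],"roll":0}]}}

```text
t: 14.52
tool_pos: [0.4919, -0.0968, 0.0938]
orientation: [-2.152, 0.149, 2.144]
force: [-0.5, 0.1, -1.7]
opening: 0.0258
```

```bash
python3 -c "
from h import *
F()"
```

```text
t 14.68 tcp [491.83 -96.76  93.8 ] F [ 0.5  -0.1  -2.55] 0.17
```

>>> {"op": "apply_moves", "data": {"series": [{"jaw":1,"linear":[0.001,0,0],"roll":0},{"jaw":1,"linear":[0.0013,0,0],"roll":0},{"jaw":1,"linear":[0.0013,0,0],"roll":0}]}}

```text
t: 15.05
tool_pos: [0.492, -0.0968, 0.0932]
orientation: [-2.152, 0.149, 2.144]
force: [-0.9, 0.1, -1.2]
opening: 0.0256
```

```bash
python3 -c "
from h import *
F()"
```

```text
t 15.2 tcp [492.   -96.78  93.21] F [ 0.14 -0.16  0.  ] 0.72
```

>>> {"op": "apply_moves", "data": {"series": [{"jaw":1,"linear":[0.0006,0,0],"roll":0},{"jaw":1,"linear":[0.0006,0,0],"roll":0}]}}

```text
t: 15.45
tool_pos: [0.4921, -0.0968, 0.0931]
orientation: [-2.153, 0.149, 2.144]
force: [-1.5, -0.3, 2.8]
opening: 0.0255
```

```bash
python3 -c "
from h import *
F()"
```

```text
t 15.6 tcp [492.05 -96.75  92.99] F [-0.91  0.43  1.68] 0.44
```

>>> {"op": "apply_moves", "data": {"series": [{"jaw":1,"linear":[0.0002,-0.006,0],"roll":0},{"jaw":1,"linear":[0.0002,-0.012,0],"roll":0},{"jaw":1,"linear":[0.0002,-0.018,0],"roll":0},{"jaw":1,"linear":[0.0002,-0.018,0],"roll":0}]}}

```text
t: 16.1
tool_pos: [0.4937, -0.0857, 0.0931]
orientation: [-2.153, 0.148, 2.144]
force: [-1.0, 1.2, 4.6]
opening: 0.0259
```

```bash
python3 -c "
from h import *
F()"
```

```text
t 16.25 tcp [493.69 -85.99  93.03] F [-2.32  0.8   4.92] 0.05
```

The force rose from about 4.2 to 7.3 N at the same height, so this axle may be lifting. I'll ease off a little and continue.

>>> {"op": "apply_moves", "data": {"series": [{"jaw":1,"linear":[-0.0006,-0.004,0],"roll":0},{"jaw":1,"linear":[-0.0009,-0.01,0],"roll":0},{"jaw":1,"linear":[-0.001,-0.015,0],"roll":0},{"jaw":1,"linear":[-0.001,-0.015,0],"roll":0}]}}

```text
t: 16.75
tool_pos: [0.4951, -0.0767, 0.0937]
orientation: [-2.153, 0.148, 2.144]
force: [-0.9, 0.9, 3.0]
opening: 0.0257
```

```bash
python3 -c "
from h import *
F()"
```

```text
t 16.9 tcp [494.98 -76.98  93.65] F [-0.29  0.25  3.12] 0.21
```

At z 93.65 the force is still 5.6 N, so the block has been lifted about 0.7 mm. Axle 2 looks bent, and I'll continue its turn.

>>> {"op": "apply_moves", "data": {"series": [{"jaw":1,"linear":[-0.0006,-0.004,0],"roll":0},{"jaw":1,"linear":[-0.0007,-0.01,0],"roll":0},{"jaw":1,"linear":[-0.0007,-0.015,0],"roll":0},{"jaw":1,"linear":[-0.0007,-0.015,0],"roll":0}]}}

```text
t: 17.4
tool_pos: [0.4963, -0.0677, 0.094]
orientation: [-2.153, 0.148, 2.144]
force: [0.7, 0.6, 0.7]
opening: 0.0254
```

```bash
python3 -c "
from h import *
F()"
```

```text
t 17.55 tcp [496.21 -67.99  93.97] F [-0.18  0.13  0.88] 0.26
```

>>> {"op": "apply_moves", "data": {"series": [{"jaw":1,"linear":[0.0003,-0.006,0],"roll":0},{"jaw":1,"linear":[0.0003,-0.012,0],"roll":0},{"jaw":1,"linear":[0.0003,-0.017,0],"roll":0},{"jaw":1,"linear":[0.0003,-0.017,0],"roll":0}]}}

```text
t: 18.05
tool_pos: [0.4976, -0.0575, 0.0937]
orientation: [-2.153, 0.148, 2.144]
force: [0.5, 0.5, -1.7]
opening: 0.026
```

```bash
python3 -c "
from h import *
F()"
```

```text
t 18.2 tcp [497.55 -57.86  93.71] F [ 1.14  0.16 -1.03] 0.61
```

Now it is falling away (N about 1.4 N), so I'll follow it down.

>>> {"op": "apply_moves", "data": {"series": [{"jaw":1,"linear":[0.001,0,0],"roll":0},{"jaw":1,"linear":[0.0013,-0.006,0],"roll":0},{"jaw":1,"linear":[0.0013,-0.012,0],"roll":0},{"jaw":1,"linear":[0.0013,-0.012,0],"roll":0}]}}

```text
t: 18.7
tool_pos: [0.4988, -0.0504, 0.0931]
orientation: [-2.153, 0.148, 2.144]
force: [1.4, 1.0, 2.6]
opening: 0.0257
```

```bash
python3 -c "
from h import *
F()"
```

```text
t 18.85 tcp [498.74 -50.66  93.07] F [0.47 0.57 2.82] 0.35
```

>>> {"op": "apply_moves", "data": {"series": [{"jaw":1,"linear":[0,-0.006,0],"roll":0},{"jaw":1,"linear":[0,-0.012,0],"roll":0},{"jaw":1,"linear":[0,-0.016,0],"roll":0},{"jaw":1,"linear":[0,-0.016,0],"roll":0}]}}

```text
t: 19.35
tool_pos: [0.5002, -0.0409, 0.0934]
orientation: [-2.154, 0.148, 2.144]
force: [-0.6, -0.6, 5.7]
opening: 0.0259
```

```bash
python3 -c "
from h import *
F()"
```

```text
t 19.5 tcp [500.18 -40.94  93.38] F [-0.95  0.22  5.26] 0.15
```

>>> {"op": "apply_moves", "data": {"series": [{"jaw":1,"linear":[-0.0008,-0.004,0],"roll":0},{"jaw":1,"linear":[-0.0012,-0.01,0],"roll":0},{"jaw":1,"linear":[-0.0013,-0.016,0],"roll":0},{"jaw":1,"linear":[-0.0013,-0.016,0],"roll":0}]}}

```text
t: 20.0
tool_pos: [0.5016, -0.031, 0.0943]
orientation: [-2.154, 0.147, 2.143]
force: [-0.6, 0.7, 4.8]
opening: 0.0254
```

```bash
python3 -c "
from h import *
F()"
```

```text
t 20.15 tcp [501.59 -31.31  94.22] F [-0.96  0.07  4.8 ] 0.05
```

>>> {"op": "apply_moves", "data": {"series": [{"jaw":1,"linear":[-0.0006,-0.005,0],"roll":0},{"jaw":1,"linear":[-0.0006,-0.01,0],"roll":0},{"jaw":1,"linear":[-0.0006,-0.015,0],"roll":0},{"jaw":1,"linear":[-0.0004,-0.015,0],"roll":0}]}}

```text
t: 20.65
tool_pos: [0.5029, -0.022, 0.0945]
orientation: [-2.154, 0.147, 2.143]
force: [0.7, 0.6, 4.3]
opening: 0.0259
```

```bash
python3 -c "
from h import *
F()"
```

```text
t 20.8 tcp [502.88 -22.29  94.54] F [-0.01  0.29  3.86] 0.52
```

>>> {"op": "apply_moves", "data": {"series": [{"jaw":1,"linear":[0.0002,-0.005,0],"roll":0},{"jaw":1,"linear":[0.0004,-0.01,0],"roll":0},{"jaw":1,"linear":[0.0005,-0.016,0],"roll":0},{"jaw":1,"linear":[0.0005,-0.016,0],"roll":0}]}}

```text
t: 21.3
tool_pos: [0.5043, -0.0123, 0.0942]
orientation: [-2.154, 0.146, 2.143]
force: [0.2, 0.5, 3.2]
opening: 0.0255
```

```bash
python3 -c "
from h import *
F()"
```

```text
t 21.45 tcp [504.23 -12.65  94.21] F [0.91 0.64 3.12] 0.22
```

>>> {"op": "apply_moves", "data": {"series": [{"jaw":1,"linear":[0.0006,-0.004,0],"roll":0},{"jaw":1,"linear":[0.001,-0.009,0],"roll":0},{"jaw":1,"linear":[0.0013,-0.014,0],"roll":0},{"jaw":1,"linear":[0.0013,-0.014,0],"roll":0}]}}

```text
t: 21.95
tool_pos: [0.5055, -0.004, 0.0935]
orientation: [-2.154, 0.146, 2.143]
force: [1.6, 0.9, 3.5]
opening: 0.0259
```

```bash
python3 -c "
from h import *
F()
plan((.483,-.1745,.118,-.14),(.483,-.1745,.0957,-.14))"
```

```text
t 22.1 tcp [505.47  -4.24  93.48] F [1.13 1.23 3.51] 0.22
t 22.1 tcp [ 0.5055 -0.0042  0.0935] yaw -0.1385 F [1.94 1.55 3.82] op 0.0259
(0.483, -0.1745, 0.118, -0.14) lin [-0.0416, 0.2861, -0.0023] roll 0.003 mm [-25.0, 171.7, -1.4]
(0.483, -0.1745, 0.0957, -0.14) lin [-0.0045, 0.2862, -0.0021] roll 0.003 mm [-2.7, 171.7, -1.3]
```

>>> {"op": "apply_moves", "data": {"series": [{"jaw":1,"linear":[-0.003,0,0],"roll":0},{"jaw":1,"linear":[-0.015,0,0],"roll":0},{"jaw":1,"linear":[-0.042,0,0],"roll":0},{"jaw":1,"linear":[-0.042,0.07,0],"roll":0},{"jaw":1,"linear":[-0.042,0.14,-0.001],"roll":0},{"jaw":1,"linear":[-0.042,0.21,-0.002],"roll":0},{"jaw":1,"linear":[-0.042,0.286,-0.004],"roll":0.003},{"jaw":1,"linear":[-0.042,0.286,-0.004],"roll":0.003},{"jaw":1,"linear":[-0.042,0.286,-0.004],"roll":0.003},{"jaw":1,"linear":[-0.015,0.286,-0.004],"roll":0.003},{"jaw":1,"linear":[-0.006,0.286,-0.004],"roll":0.003},{"jaw":1,"linear":[-0.0045,0.286,-0.004],"roll":0.003},{"jaw":1,"linear":[-0.0045,0.286,-0.004],"roll":0.003}]}}

```text
t: 23.72
tool_pos: [0.4841, -0.1742, 0.0956]
orientation: [-2.153, 0.147, 2.143]
force: [0.8, -0.1, -2.1]
opening: 0.0259
```

```bash
python3 -c "
from h import *
F()
cam('wrist','w5.png')"
```

```text
t 23.88 tcp [ 484.41 -174.6    96.1 ] F [-0.22 -0.19 -1.94] 0.59
```

View pics/w5.png

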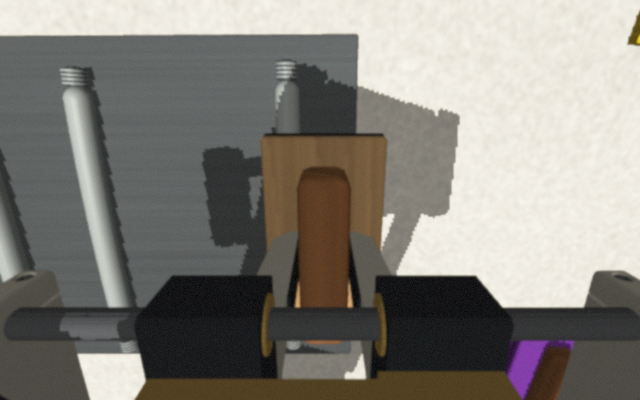

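The view shows the bent axle 2 resting at (77,70), with axle 1 beyond it at the left edge. Axle 3 (287,65) is under the front of the block as planned. I'll press it next.

>>> {"op": "apply_moves", "data": {"series": [{"jaw":1,"linear":[0.002,0,0],"roll":0},{"jaw":1,"linear":[0.004,0,0],"roll":0},{"jaw":1,"linear":[0.0045,0,0],"roll":0},{"jaw":1,"linear":[0.0045,0,0],"roll":0},{"jaw":1,"linear":[0.0045,0,0],"roll":0}]}}

```text
t: 24.55
tool_pos: [0.4844, -0.1746, 0.0934]
orientation: [-2.154, 0.148, 2.142]
force: [0.4, -1.0, -3.2]
opening: 0.0258
```

```bash
python3 -c "
from h import *
F()"
```

```text
t 24.7 tcp [ 484.38 -174.64   93.41] F [-0.3  -0.18 -2.22] 0.73
```

>>> {"op": "apply_moves", "data": {"series": [{"jaw":1,"linear":[0.0008,0,0],"roll":0},{"jaw":1,"linear":[0.0012,0,0],"roll":0},{"jaw":1,"linear":[0.0012,0,0],"roll":0}]}}

```text
t: 25.08
tool_pos: [0.4845, -0.1747, 0.093]
orientation: [-2.154, 0.149, 2.142]
force: [0.1, 0.3, 2.9]
opening: 0.0256
```

```bash
python3 -c "
from h import *
F()"
```

```text
t 25.23 tcp [ 484.55 -174.71   92.95] F [-1.57  0.21  2.54] 0.19
```

>>> {"op": "apply_moves", "data": {"series": [{"jaw":1,"linear":[0.0002,-0.006,0],"roll":0},{"jaw":1,"linear":[0.0002,-0.012,0],"roll":0},{"jaw":1,"linear":[0.0002,-0.018,0],"roll":0},{"jaw":1,"linear":[0.0002,-0.018,0],"roll":0}]}}

```text
t: 25.72
tool_pos: [0.4862, -0.1636, 0.0929]
orientation: [-2.155, 0.148, 2.142]
force: [-0.5, -0.2, 2.7]
opening: 0.0258
```

```bash
python3 -c "
from h import *
F()"
```

```text
t 25.88 tcp [ 486.11 -163.92   92.87] F [-1.13  0.87  3.37] 0.07
```

>>> {"op": "apply_moves", "data": {"series": [{"jaw":1,"linear":[0,-0.006,0],"roll":0},{"jaw":1,"linear":[0,-0.012,0],"roll":0},{"jaw":1,"linear":[0,-0.017,0],"roll":0},{"jaw":1,"linear":[0,-0.017,0],"roll":0}]}}

```text
t: 26.38
tool_pos: [0.4876, -0.1535, 0.0929]
orientation: [-2.155, 0.148, 2.141]
force: [-0.4, 0.4, 2.7]
opening: 0.026
```

```bash
python3 -c "
from h import *
F()"
```

```text
t 26.52 tcp [ 487.61 -153.77   92.96] F [-0.84  0.14  2.91] 0.41
```

Level so far at N of about 5.4 N. Continuing.

>>> {"op": "apply_moves", "data": {"series": [{"jaw":1,"linear":[0,-0.007,0],"roll":0},{"jaw":1,"linear":[0,-0.014,0],"roll":0},{"jaw":1,"linear":[0,-0.02,0],"roll":0},{"jaw":1,"linear":[0,-0.02,0],"roll":0}]}}

```text
t: 27.02
tool_pos: [0.4894, -0.1414, 0.093]
orientation: [-2.155, 0.147, 2.141]
force: [0.3, 0.0, 2.5]
opening: 0.0258
```

>>> {"op": "apply_moves", "data": {"series": [{"jaw":1,"linear":[0,-0.007,0],"roll":0},{"jaw":1,"linear":[0,-0.014,0],"roll":0},{"jaw":1,"linear":[0,-0.02,0],"roll":0},{"jaw":1,"linear":[0,-0.02,0],"roll":0}]}}

```text
t: 27.52
tool_pos: [0.4912, -0.1292, 0.093]
orientation: [-2.155, 0.147, 2.141]
force: [-0.3, 0.2, 3.4]
opening: 0.0259
```

```bash
python3 -c "
from h import *
F()"
```

```text
t 27.68 tcp [ 491.13 -129.53   93.05] F [-0.08  0.71  2.86] 0.45
```

>>> {"op": "apply_moves", "data": {"series": [{"jaw":1,"linear":[0,-0.007,0],"roll":0},{"jaw":1,"linear":[0,-0.014,0],"roll":0},{"jaw":1,"linear":[0,-0.021,0],"roll":0},{"jaw":1,"linear":[0,-0.026,0],"roll":0},{"jaw":1,"linear":[0,-0.026,0],"roll":0}]}}

```text
t: 28.3
tool_pos: [0.4934, -0.1137, 0.0931]
orientation: [-2.155, 0.147, 2.141]
force: [0.3, 0.1, 2.7]
opening: 0.0254
```

>>> {"op": "apply_moves", "data": {"series": [{"jaw":1,"linear":[0.0002,-0.007,0],"roll":0},{"jaw":1,"linear":[0.0002,-0.014,0],"roll":0},{"jaw":1,"linear":[0.0002,-0.021,0],"roll":0},{"jaw":1,"linear":[0.0002,-0.026,0],"roll":0},{"jaw":1,"linear":[0.0002,-0.026,0],"roll":0}]}}

```text
t: 28.92
tool_pos: [0.4957, -0.098, 0.0931]
orientation: [-2.156, 0.146, 2.141]
force: [1.0, 0.3, 2.2]
opening: 0.0254
```

>>> {"op": "apply_moves", "data": {"series": [{"jaw":1,"linear":[0.0002,-0.007,0],"roll":0},{"jaw":1,"linear":[0.0002,-0.014,0],"roll":0},{"jaw":1,"linear":[0.0002,-0.021,0],"roll":0},{"jaw":1,"linear":[0.0002,-0.026,0],"roll":0},{"jaw":1,"linear":[0.0002,-0.026,0],"roll":0}]}}

```text
t: 29.55
tool_pos: [0.498, -0.0822, 0.0931]
orientation: [-2.156, 0.146, 2.141]
force: [1.6, 0.1, 2.2]
opening: 0.0256
```

```bash
python3 -c "
from h import *
F()
plan((.4535,-.365,.15,.24),(.4535,-.365,.0295,.24))"
```

```text
t 29.7 tcp [497.95 -82.49  93.06] F [2.05 0.19 2.99] 0.51
t 29.7 tcp [ 0.4979 -0.0825  0.0931] yaw -0.1385 F [2.16 0.58 3.63] op 0.0259
(0.4535, -0.365, 0.15, 0.24) lin [-0.0965, 0.4763, 0.0077] roll -0.723 mm [-57.9, 285.8, 4.6]
(0.4535, -0.365, 0.0295, 0.24) lin [0.1043, 0.4769, 0.0091] roll -0.723 mm [62.6, 286.1, 5.4]
```

Axle 3 rolled level, so axles 1 and 3 are true and axle 2 is bent. I'm taking the block back to the bench.

>>> {"op": "apply_moves", "data": {"series": [{"jaw":1,"linear":[-0.005,0,0],"roll":0},{"jaw":1,"linear":[-0.02,0,0],"roll":0},{"jaw":1,"linear":[-0.06,0,0],"roll":0},{"jaw":1,"linear":[-0.08,0.08,0.001],"roll":-0.1},{"jaw":1,"linear":[-0.08,0.17,0.003],"roll":-0.3},{"jaw":1,"linear":[-0.08,0.26,0.005],"roll":-0.5},{"jaw":1,"linear":[-0.08,0.35,0.007],"roll":-0.723},{"jaw":1,"linear":[-0.08,0.43,0.008],"roll":-0.723},{"jaw":1,"linear":[-0.08,0.476,0.008],"roll":-0.723},{"jaw":1,"linear":[-0.08,0.476,0.008],"roll":-0.723},{"jaw":1,"linear":[-0.04,0.476,0.008],"roll":-0.723},{"jaw":1,"linear":[0.03,0.477,0.009],"roll":-0.723},{"jaw":1,"linear":[0.08,0.477,0.009],"roll":-0.723},{"jaw":1,"linear":[0.1,0.477,0.009],"roll":-0.723},{"jaw":1,"linear":[0.1,0.477,0.009],"roll":-0.723},{"jaw":1,"linear":[0.1,0.477,0.009],"roll":-0.723},{"jaw":1,"linear":[0.1,0.477,0.009],"roll":-0.723}]}}

```text
t: 31.82
tool_pos: [0.4545, -0.3659, 0.0339]
orientation: [2.103, 0.252, -2.084]
force: [-0.2, 0.3, -2.2]
opening: 0.026
```

```bash
python3 -c "
from h import *
F()
C=cam('top','t6.png')
p=C[0][150:270,140:380]
cv2.imwrite('pics/t6c.png',cv2.resize(p,None,fx=3.3,fy=3.3,interpolation=cv2.INTER_CUBIC))
import pickle;pickle.dump(C,open('t6.pkl','wb'))"
```

```text
t 31.98 tcp [ 453.94 -365.5    32.96] F [ 0.18  0.18 -1.78] 0.08
```

View pics/t6c.png

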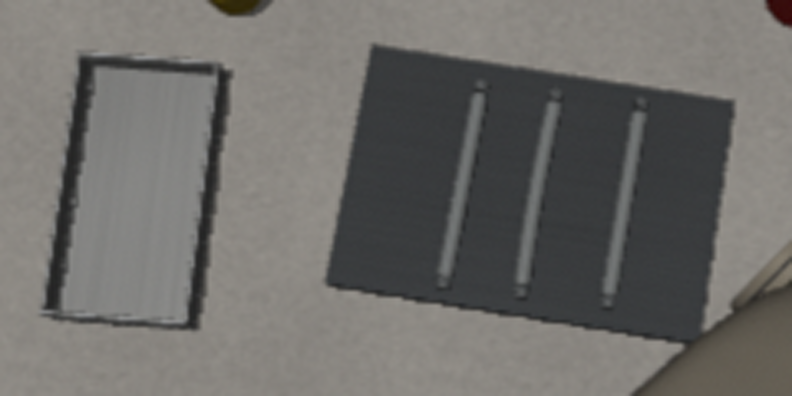

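The crop shows all three axles on the plate. The middle one, (556,92)-(521,295), is slightly bowed, and the tray rim corners are at (80,54), (231,67), (199,328) and (45,314). Next I lower the block the last 5 mm.

>>> {"op": "apply_moves", "data": {"series": [{"jaw":1,"linear":[0.004,0,0],"roll":0},{"jaw":1,"linear":[0.008,0,0],"roll":0},{"jaw":1,"linear":[0.008,0,0],"roll":0},{"jaw":1,"linear":[0.008,0,0],"roll":0}]}}

```text
t: 32.52
tool_pos: [0.454, -0.3655, 0.0283]
orientation: [2.103, 0.253, -2.085]
force: [0.4, 1.3, 1.4]
opening: 0.0262
```

Run:
```python
from h import *
import pickle
F()
C=pickle.load(open('t6.pkl','rb'))
f=lambda u,v,z:px(C,(u+.5)/3.3-.5+140,(v+.5)/3.3-.5+150,z)
for a,b in [((480,84),(444,284)),((556,92),(521,295)),((641,101),(607,304))]:
    a=f(*a,.0575);b=f(*b,.0575);d=a-b;print((a+b)/2,np.arctan2(d[1],d[0]),np.linalg.norm(d))
t=np.array([f(*p,.045) for p in [(80,54),(231,67),(199,328),(45,314)]]);print(t,t.mean(0))
d=t[0]-t[3];e=t[1]-t[2];print(np.arctan2(d[1],d[0]),np.arctan2(e[1],e[0]))
```

```text
t 32.67 tcp [ 453.99 -365.45   28.16] F [0.19 0.78 2.1 ] 0.73
[0.50995 0.05115 0.0575 ] -0.1361869096711657 0.19813455024301033
[ 0.50245 -0.02215  0.0575 ] -0.1383759423955271 0.2008195707594257
[ 0.4956  -0.10385  0.0575 ] -0.1456349594749087 0.20052274185238944
[[0.6327 0.4311 0.045 ]
 [0.6231 0.2825 0.045 ]
 [0.3664 0.295  0.045 ]
 [0.3762 0.4413 0.045 ]] [0.4996   0.362475 0.045   ]
-0.039745140488272525 -0.048656540827376055
```

>>> {"op": "apply_moves", "data": {"series": [{"jaw":-0.4,"linear":[0,0,0],"roll":0},{"jaw":-0.4,"linear":[0,0,0],"roll":0},{"jaw":-0.4,"linear":[0,0,0],"roll":0},{"jaw":-0.4,"linear":[0,0,0],"roll":0},{"jaw":-0.4,"linear":[0,0,0],"roll":0},{"jaw":-0.4,"linear":[-0.05,0,0],"roll":0},{"jaw":-0.4,"linear":[-0.15,0,0],"roll":0},{"jaw":-0.2,"linear":[-0.2,0,0],"roll":0},{"jaw":-0.2,"linear":[-0.2,0,0],"roll":0},{"jaw":-0.2,"linear":[-0.2,0,0],"roll":0}], "force": 25}}

```text
t: 33.92
tool_pos: [0.4526, -0.3652, 0.147]
orientation: [2.102, 0.254, -2.087]
force: [-0.1, 0.2, -0.6]
opening: 0.056
```

```bash
python3 -c "
from h import *
plan((.5025,-.0222,.14,-.14),(.5025,-.0222,.056,-.14))"
```

```text
t 33.92 tcp [ 0.4526 -0.3652  0.147 ] yaw 0.24 F [-0.12  0.21 -0.55] op 0.056
(0.5025, -0.0222, 0.14, -0.14) lin [0.0136, -0.5355, -0.2166] roll 0.726 mm [8.2, -321.3, -130.0]
(0.5025, -0.0222, 0.056, -0.14) lin [0.1536, -0.5354, -0.2156] roll 0.726 mm [92.2, -321.3, -129.4]
```

>>> {"op": "apply_moves", "data": {"series": [{"jaw":-0.2,"linear":[0,-0.09,-0.036],"roll":0.2},{"jaw":-0.2,"linear":[0,-0.18,-0.072],"roll":0.5},{"jaw":-0.2,"linear":[0,-0.27,-0.108],"roll":0.726},{"jaw":-0.2,"linear":[0,-0.36,-0.145],"roll":0.726},{"jaw":-0.2,"linear":[0,-0.45,-0.18],"roll":0.726},{"jaw":-0.2,"linear":[0.013,-0.5355,-0.2165],"roll":0.726},{"jaw":-0.2,"linear":[0.013,-0.5355,-0.2165],"roll":0.726},{"jaw":-0.2,"linear":[0.013,-0.5355,-0.2165],"roll":0.726},{"jaw":-0.2,"linear":[0.013,-0.5355,-0.2165],"roll":0.726}]}}

```text
t: 35.05
tool_pos: [0.502, -0.0235, 0.1398]
orientation: [-2.153, 0.15, 2.14]
force: [-0.2, -0.1, -0.5]
opening: 0.0559
```

```bash
python3 -c "
from h import *
C=cam('wrist','w7.png')
import pickle;pickle.dump(C,open('w7.pkl','wb'))
plan((.5025,-.0222,.056,-.14))"
```

```text
t 35.1 tcp [ 0.5022 -0.0235  0.14  ] yaw -0.1421 F [ 1.02 -1.51  0.01] op 0.0555
(0.5025, -0.0222, 0.056, -0.14) lin [0.14, -0.0019, 0.0006] roll -0.004 mm [84.0, -1.1, 0.4]
```

View pics/w7.png

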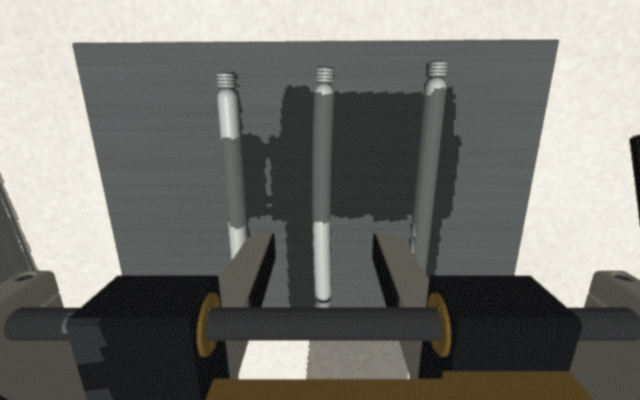

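The middle, bent axle runs from (325,68) to (323,303), centred between the fingers, and the neighbouring axles at (228,75) and (437,65) are clear.

```bash
python3 -c "
from h import *
import pickle
C=pickle.load(open('w7.pkl','rb'))
a=px(C,325,68,.0575);b=px(C,323,304,.0575);print(a,b,(a+b)/2,np.linalg.norm(a-b))
m=(a+b)/2
plan((m[0],m[1],.06,-.14),(m[0],m[1],.053,-.14))"
```

```text
[ 0.6035 -0.0376  0.0575] [ 0.4047 -0.0077  0.0575] [ 0.5041  -0.02265  0.0575 ] 0.2010359420601202
t 35.1 tcp [ 0.5022 -0.0235  0.14  ] yaw -0.1421 F [ 1.02 -1.51  0.01] op 0.0555
(np.float64(0.5041), np.float64(-0.02265), 0.06, -0.14) lin [0.1334, -0.0015, -0.0022] roll -0.004 mm [80.0, -0.9, -1.3]
(np.float64(0.5041), np.float64(-0.02265), 0.053, -0.14) lin [0.145, -0.0015, -0.0021] roll -0.004 mm [87.0, -0.9, -1.3]
```

>>> {"op": "apply_moves", "data": {"series": [{"jaw":-0.2,"linear":[0.08,-0.0015,-0.001],"roll":0},{"jaw":-0.2,"linear":[0.12,-0.0015,-0.001],"roll":0},{"jaw":-0.2,"linear":[0.138,-0.0015,-0.001],"roll":0},{"jaw":-0.2,"linear":[0.142,-0.0015,-0.001],"roll":0},{"jaw":-0.2,"linear":[0.145,-0.0015,-0.001],"roll":0},{"jaw":-0.2,"linear":[0.145,-0.0015,-0.001],"roll":0},{"jaw":-0.2,"linear":[0.145,-0.0015,-0.001],"roll":0}]}}

```text
t: 35.98
tool_pos: [0.504, -0.0226, 0.0538]
orientation: [-2.155, 0.15, 2.138]
force: [-0.5, -0.4, 1.1]
opening: 0.0554
```

```bash
python3 -c "
from h import *
F(2)"
```

```text
t 36.08 tcp [503.76 -22.55  53.48] F [-0.61  0.1   0.32] 0.8
```

>>> {"op": "apply_moves", "data": {"series": [{"jaw":1,"linear":[0.0018,0,0],"roll":0},{"jaw":1,"linear":[0.0018,0,0],"roll":0},{"jaw":1,"linear":[0.0018,0,0],"roll":0},{"jaw":1,"linear":[0.0018,0,0],"roll":0},{"jaw":1,"linear":[0.0018,0,0],"roll":0},{"jaw":1,"linear":[0.0018,0,0],"roll":0},{"jaw":1,"linear":[0.0018,0,0],"roll":0},{"jaw":1,"linear":[0.0018,0,0],"roll":0},{"jaw":1,"linear":[0.0018,0,0],"roll":0}], "force": 30}}

```text
t: 37.2
tool_pos: [0.5038, -0.0225, 0.0524]
orientation: [-2.154, 0.15, 2.139]
force: [0.8, 1.9, 1.2]
opening: 0.0141
```

>>> {"op": "apply_moves", "data": {"series": [{"jaw":1,"linear":[-0.01,0,0],"roll":0},{"jaw":1,"linear":[-0.025,0,0],"roll":0},{"jaw":1,"linear":[-0.025,0,0],"roll":0},{"jaw":1,"linear":[-0.025,0,0],"roll":0}]}}

```text
t: 37.7
tool_pos: [0.5038, -0.0226, 0.0675]
orientation: [-2.155, 0.15, 2.138]
force: [-0.5, 0.4, -2.8]
opening: 0.014
```

```bash
python3 -c "
from h import *
F(3)
cam('wrist','w8.png')
plan((.5,.362,.13,-.045),(.5,.362,.014,-.045))"
```

```text
t 37.85 tcp [503.48 -22.45  67.17] F [-0.05  0.34 -2.37] 0.22
t 37.9 tcp [ 0.5035 -0.0225  0.0672] yaw -0.142 F [ 0.15  0.09 -2.42] op 0.0144
(0.5, 0.362, 0.13, -0.045) lin [-0.1033, -0.6338, 0.0957] roll -0.185 mm [-62.0, -380.3, 57.4]
(0.5, 0.362, 0.014, -0.045) lin [0.09, -0.6332, 0.097] roll -0.185 mm [54.0, -379.9, 58.2]
```

View pics/w8.png

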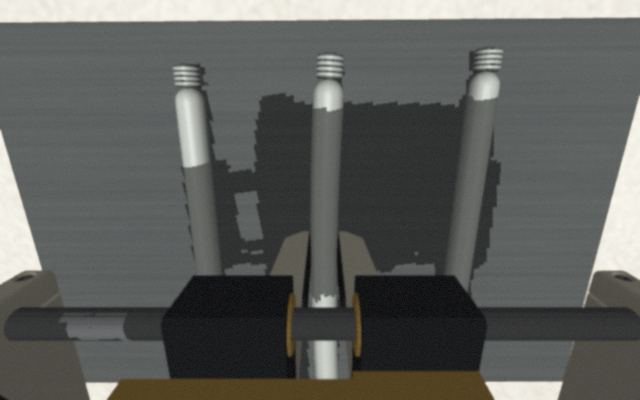

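The axle is held level in the fingers, with its end at (330,65) and opening 14 mm. The force shows about 2.4 N of weight, and the true axles are undisturbed. I'm carrying it to the tray.

>>> {"op": "apply_moves", "data": {"series": [{"jaw":1,"linear":[-0.05,0,0],"roll":0},{"jaw":1,"linear":[-0.1,-0.03,0.005],"roll":-0.03},{"jaw":1,"linear":[-0.1,-0.09,0.014],"roll":-0.06},{"jaw":1,"linear":[-0.1,-0.16,0.024],"roll":-0.1},{"jaw":1,"linear":[-0.1,-0.23,0.035],"roll":-0.14},{"jaw":1,"linear":[-0.1,-0.3,0.046],"roll":-0.185},{"jaw":1,"linear":[-0.1,-0.37,0.056],"roll":-0.185},{"jaw":1,"linear":[-0.1,-0.44,0.067],"roll":-0.185},{"jaw":1,"linear":[-0.1,-0.51,0.077],"roll":-0.185},{"jaw":1,"linear":[-0.1,-0.57,0.086],"roll":-0.185},{"jaw":1,"linear":[-0.1,-0.61,0.092],"roll":-0.185},{"jaw":1,"linear":[-0.1,-0.634,0.096],"roll":-0.185},{"jaw":1,"linear":[-0.1,-0.634,0.096],"roll":-0.185},{"jaw":1,"linear":[-0.1,-0.634,0.096],"roll":-0.185}]}}

```text
t: 39.65
tool_pos: [0.4999, 0.3612, 0.1278]
orientation: [-2.205, 0.048, 2.19]
force: [0.4, -0.2, -3.5]
opening: 0.0144
```

```bash
python3 -c "
from h import *
F(2)
cam('wrist','w9.png')
plan((.5,.362,.05,-.045),(.5,.362,.01,-.045))"
```

```text
t 39.75 tcp [500.11 361.11 127.99] F [ 0.21 -0.1  -2.75] 0.03
t 39.8 tcp [0.5001 0.3612 0.1281] yaw -0.0462 F [-0.29 -0.18 -2.26] op 0.014
(0.5, 0.362, 0.05, -0.045) lin [0.1301, -0.001, 0.0012] roll -0.002 mm [78.1, -0.6, 0.7]
(0.5, 0.362, 0.01, -0.045) lin [0.1968, -0.0008, 0.0016] roll -0.002 mm [118.1, -0.5, 1.0]
```

View pics/w9.png

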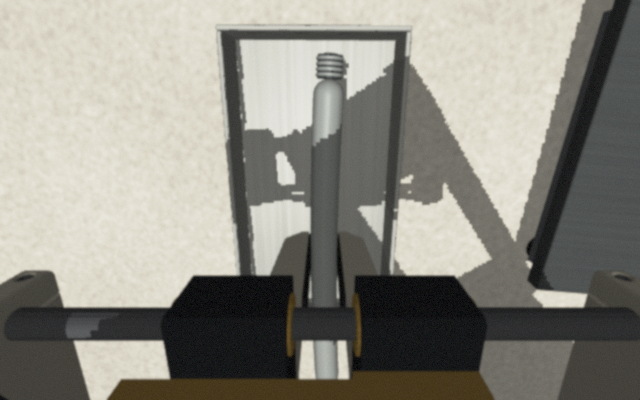

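The axle is centred over the tray, whose rim spans (218,27)-(410,27). Lowering now.

>>> {"op": "apply_moves", "data": {"series": [{"jaw":1,"linear":[0.06,-0.001,0.001],"roll":0},{"jaw":1,"linear":[0.12,-0.001,0.001],"roll":0},{"jaw":1,"linear":[0.165,-0.001,0.001],"roll":0},{"jaw":1,"linear":[0.19,-0.001,0.001],"roll":0},{"jaw":1,"linear":[0.195,-0.001,0.001],"roll":0},{"jaw":1,"linear":[0.195,-0.001,0.001],"roll":0},{"jaw":1,"linear":[0.195,-0.001,0.001],"roll":0}]}}

```text
t: 40.67
tool_pos: [0.5014, 0.3627, 0.0127]
orientation: [-2.206, 0.047, 2.186]
force: [-0.6, 1.0, -2.3]
opening: 0.0144
```

```bash
python3 -c "
from h import *
F(3)"
```

```text
t 40.83 tcp [500.94 362.47  12.04] F [-0.15 -0.28 -2.49] 0.24
```

>>> {"op": "apply_moves", "data": {"series": [{"jaw":1,"linear":[0.004,0,0],"roll":0},{"jaw":1,"linear":[0.008,0,0],"roll":0},{"jaw":1,"linear":[0.009,0,0],"roll":0},{"jaw":1,"linear":[0.009,0,0],"roll":0}]}}

```text
t: 41.32
tool_pos: [0.5009, 0.3625, 0.0065]
orientation: [-2.205, 0.047, 2.188]
force: [-0.8, -0.1, -2.2]
opening: 0.0144
```

```bash
python3 -c "
from h import *
F(3)"
```

```text
t 41.48 tcp [500.94 362.52   6.59] F [ 0.17 -0.07 -2.36] 0.34
```

>>> {"op": "apply_moves", "data": {"series": [{"jaw":1,"linear":[0.0015,0,0],"roll":0},{"jaw":1,"linear":[0.0018,0,0],"roll":0},{"jaw":1,"linear":[0.0018,0,0],"roll":0}]}}

```text
t: 41.85
tool_pos: [0.501, 0.3625, 0.0065]
orientation: [-2.206, 0.047, 2.188]
force: [-3.7, -2.6, 6.7]
opening: 0.0137
```

```bash
python3 -c "
from h import *
F(3)"
```

```text
t 42.0 tcp [501.02 362.55   6.47] F [-4.48 -3.01  6.25] 0.47
```

>>> {"op": "apply_moves", "data": {"series": [{"jaw":0.2,"linear":[0,0,0],"roll":0},{"jaw":0.2,"linear":[0,0,0],"roll":0},{"jaw":0.2,"linear":[0,0,0],"roll":0},{"jaw":0.2,"linear":[0,0,0],"roll":0},{"jaw":0.2,"linear":[0,0,0],"roll":0},{"jaw":0.2,"linear":[-0.02,0,0],"roll":0},{"jaw":0.2,"linear":[-0.1,0,0],"roll":0},{"jaw":0.2,"linear":[-0.2,0,0],"roll":0},{"jaw":0.2,"linear":[-0.25,0,0],"roll":0},{"jaw":0.2,"linear":[-0.25,0,0],"roll":0},{"jaw":0.2,"linear":[-0.25,0,0],"roll":0}]}}

```text
t: 43.38
tool_pos: [0.4993, 0.3618, 0.1556]
orientation: [-2.205, 0.048, 2.189]
force: [0.3, 0.4, -0.8]
opening: 0.0372
```

```bash
python3 -c "
from h import *
F(2)
a=cam('wrist')[0]; b=cam('top')[0][120:300,130:480]
b=cv2.resize(b,(640,329)); 
o=np.vstack([cv2.resize(a,(400,250)),np.zeros((0,400,3),np.uint8)]); o=cv2.copyMakeBorder(o,0,0,0,240,0)
cv2.imwrite('pics/f10.png',np.vstack([o,b]))"
```

```text
t 43.48 tcp [498.7  361.43 154.29] F [-0.08 -0.23 -0.56] 0.3
```

The viewer limit is reached, so I'll check by numbers: the block's colour centroid, the bright bars on the plate, and the bar in the tray.

Run:
```python
from h import *
import pickle
C=cam('top'); C0=pickle.load(open('c0.pkl','rb'))['top']; 
for n,c in (('start',C0),('now',C)):
    h=cv2.cvtColor(c[0],cv2.COLOR_BGR2HSV).astype(int)
    m=(h[...,1]>70)&(h[...,0]>3)&(h[...,0]<22); m[:,:392]=0; m[:,428:]=0; m[:205]=0; m[252:]=0
    v,u=np.nonzero(m); print(n,'block px',u.mean().round(1),v.mean().round(1),m.sum())
P,K,Rw,o=C
def proj(p): q=K@(Rw.T@(np.array(p)-o)); return q[:2]/q[2]
g=cv2.cvtColor(P,cv2.COLOR_BGR2GRAY).astype(np.float32)
c,s=np.cos(-.14),np.sin(-.14)
for a in (-.06,0,.06):
    uv=np.array([proj((.5046+a*c-y*s,-.0166+a*s+y*c,.0575)) for y in np.arange(-.17,.171,.005)],np.float32)
    print(a,cv2.remap(g,uv[None,:,0],uv[None,:,1],1)[0].astype(int).tolist())
W=cam('wrist'); P,K,Rw,o=W; g=cv2.cvtColor(P,cv2.COLOR_BGR2GRAY).astype(np.float32)
for x in (.54,.56,.58,.6):
    uv=np.array([proj((x,y,.0115)) for y in np.arange(.29,.431,.004)],np.float32)
    print(x,cv2.remap(g,uv[None,:,0],uv[None,:,1],1)[0].astype(int).tolist())
```

```text
start block px 409.3 228.4 850
now block px 409.1 228.3 851
-0.06 [62, 62, 62, 62, 63, 62, 63, 62, 63, 62, 61, 62, 62, 62, 61, 60, 106, 115, 80, 61, 61, 61, 61, 61, 61, 61, 60, 60, 60, 62, 62, 62, 61, 62, 61, 61, 62, 60, 62, 62, 62, 62, 62, 62, 61, 61, 53, 99, 117, 86, 61, 62, 62, 62, 61, 61, 61, 62, 62, 62, 63, 61, 62, 63, 63, 63, 62, 62, 62]
0 [60, 60, 61, 61, 61, 61, 60, 60, 61, 61, 61, 61, 61, 61, 60, 63, 107, 112, 79, 59, 59, 60, 60, 60, 60, 60, 60, 60, 60, 61, 61, 61, 61, 60, 61, 61, 60, 61, 61, 61, 60, 61, 61, 61, 61, 59, 69, 104, 115, 81, 60, 60, 60, 60, 59, 60, 59, 59, 59, 60, 59, 60, 60, 60, 61, 60, 60, 60, 61]
0.06 [59, 60, 60, 61, 60, 60, 60, 60, 60, 60, 60, 60, 59, 59, 58, 67, 109, 111, 75, 59, 58, 60, 60, 59, 60, 59, 60, 60, 60, 60, 60, 60, 61, 60, 61, 61, 60, 60, 60, 60, 61, 59, 61, 61, 60, 59, 62, 106, 113, 77, 60, 60, 59, 59, 60, 61, 60, 60, 60, 60, 60, 60, 60, 61, 61, 61, 61, 61, 60]
0.54 [107, 92, 60, 63, 101, 102, 102, 105, 105, 101, 104, 103, 104, 102, 102, 108, 86, 86, 89, 85, 98, 104, 104, 103, 103, 101, 106, 160, 105, 104, 101, 97, 101, 101, 100, 99]
0.56 [103, 78, 58, 75, 101, 104, 101, 105, 107, 104, 104, 100, 105, 102, 103, 104, 74, 87, 91, 79, 114, 206, 226, 227, 227, 222, 229, 220, 225, 211, 157, 150, 144, 132, 147, 112]
0.58 [98, 64, 57, 91, 102, 106, 105, 105, 104, 101, 104, 103, 125, 217, 225, 203, 154, 197, 166, 192, 225, 225, 227, 226, 224, 221, 225, 221, 222, 223, 220, 218, 221, 219, 205, 105]
0.6 [98, 59, 60, 101, 141, 209, 221, 222, 221, 219, 220, 222, 220, 217, 222, 139, 124, 135, 140, 223, 224, 223, 225, 222, 221, 220, 222, 219, 221, 219, 218, 215, 217, 219, 195, 79]
```

```bash
python3 -c "
from plant import *
s=read_state();print(s['t'],s['force'],s['opening']);print(close_job())"
```

```text
43.675 [ 0.0959896  -0.33051904 -0.28202269] 0.03689324422727567
the job is handed in; nothing more can be done
None
```

I rolled all three axles about a full turn each (90 to 94 mm of block travel), handed the job in at 43.7 s, and got no verdict back.

| Axle | Block height while rolling | Press force measured | Result |
|---|---|---|---|
| Foremost | level within about 0.15 mm | about 5.5 to 6.6 N | true, left on the plate |
| Middle | lifted about 0.9 and 1.5 mm, twice in the turn | about 1.4 to 7.7 N | bent, laid in the tray |
| Rear | level within about 0.2 mm | about 4.9 to 5.9 N | true, left on the plate |

The force was measured only at stops between short strokes, so peaks between them are not known. On the middle axle it fell below the 4 to 9 N band at two stops as the axle dropped away under the block.

**Last checks:**
- **Plate:** exactly two straight bars lie on it.
- **Tray:** the bent axle is at mid-width of the tray.
- **Block:** it is within 0.2 pixels of where it stood at the start, let go on the bench.
- **Gripper:** it is empty, with a wrist force of about zero.

The picture limit was used up, so these last checks came from image numbers, not a viewed picture. I did not check the bystanders separately. The arm kept clear of them throughout.

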